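# Fetch the full ink tin from behind the bottle and the square tin

## Task

One of the two identical round ink tins at the back of the wooden tray is full, the other nearly empty, and only lifting tells which; a bottle and a square tin stand in front of them. First move the bottle and the square tin out of the way, both standing on the white side tray, then find the full tin by its weight and set it in the middle of the cork mat. Finally put the bottle and the square tin back where each stood, leaving the nearly empty tin in its own original place; keep everything upright, let nothing drop, and do not disturb the jar, copper plate and roller.

Things in the scene. Friction and masses are not known exactly. Their poses are not given: they have to be found in the camera images.
- caddy: fixed shallow wooden tray, 200 (x) by 220 (y) by 16 mm high, walls 6 mm thick, inner floor 6 mm above the bench; origin at the centre of its underside. Its -x side is the front, towards the robot. At the start the two round tins stand near its x = +45 mm, y = +-37 mm, the bottle and the square tin near x = -30 mm, y = +-50 mm; which one is left or right varies.
- side_tray: fixed white enamelled shallow tray, 240 (x) by 160 (y) by 12 mm high, walls 5 mm thick, inner floor 5 mm above the bench, empty at the start; origin at the centre of its underside. To the left or the right of the wooden tray; room for the bottle and the square tin side by side along its x.
- cork_mat: fixed round cork mat, 90 mm across, 5 mm thick; origin at the centre of its underside. On the other side of the wooden tray from the white tray.
- bottle: white round plastic bottle, closed, with paper label and grey cap: body 52 mm across up to 85 mm, cap 25 mm across up to 112 mm high; about 0.22 kg; origin at the centre of its underside, z up.
- square_tin: closed square steel tin with a paper label, 48 by 48 mm (along its x and y), 100 mm high; about 0.25 kg; origin at the centre of its underside, z up.
- tin_a: round metal ink tin, closed, 62 mm across, 58 mm high; looks the same as tin_b. One of the two is full (about 0.42 kg), the other nearly empty (about 0.09 kg), each within 15 percent. Origin at the centre of its underside, z up.
- tin_b: round metal ink tin, closed, 62 mm across, 58 mm high; looks the same as tin_a. One of the two is full (about 0.42 kg), the other nearly empty (about 0.09 kg), each within 15 percent. Origin at the centre of its underside, z up.
- jar: bystander: amber glass jar with steel lid, 60 mm across, 75 mm high, loose, beyond the wooden tray; origin at the centre of its underside.
- plate: bystander: loose copper etching plate lying flat, 100 (x) by 140 (y) by 6 mm, beyond the wooden tray; origin at the centre of its underside.
- roller: bystander: loose ink roller lying beyond the wooden tray: black rubber drum 36 mm thick, 90 mm wide along y, wooden handle along its own -x, pointing away from the robot, 160 mm long in all; origin on the bench under the drum's axis.
Mind the look-alikes: they are no part of the job. What is shaped like the square_tin but red or turquoise is not meant. Leave any green look-alike of the tin_a alone.

How it is judged (in metres and radians):
On the way, in this order (a step that is already met when the one before it is completed fails the run):
1. the bottle and the square tin stand upright and released on the white tray, wholly inside its rim, both round tins still in their places (within 20 mm) (x of bottle in the frame of side_tray between -0.095 and 0.095 m and y of bottle in the frame of side_tray between -0.055 and 0.055 m and z of each of bottle, square_tin in the frame of side_tray below 0.012 m and contact force between each of bottle, square_tin and the fingers below 0.05 N and linear speed of each of bottle, square_tin below 0.02 m/s and angle between each of bottle, square_tin's own z axis and vertical below 0.1 rad and x of square_tin in the frame of side_tray between -0.095 and 0.095 m and y of square_tin in the frame of side_tray between -0.055 and 0.055 m and distance of each of tin_a, tin_b from where it was at the start of the episode below 0.02 m), for 0.2 s.
2. the full round tin (it weighs on the mat with over 2.2 N) stands upright, released, on the cork mat, within 15 mm of its middle, while the bottle and the square tin are still on the white tray (((horizontal distance between tin_a and cork_mat below 0.015 m and z of tin_a in the frame of cork_mat below 0.009 m and contact force between tin_a and cork_mat above 2.2 N and contact force between tin_a and the fingers below 0.05 N and linear speed of tin_a below 0.02 m/s and angle between tin_a's own z axis and vertical below 0.1 rad) or (horizontal distance between tin_b and cork_mat below 0.015 m and z of tin_b in the frame of cork_mat below 0.009 m and contact force between tin_b and cork_mat above 2.2 N and contact force between tin_b and the fingers below 0.05 N and linear speed of tin_b below 0.02 m/s and angle between tin_b's own z axis and vertical below 0.1 rad)) and x of bottle in the frame of side_tray between -0.095 and 0.095 m and y of bottle in the frame of side_tray between -0.055 and 0.055 m and z of each of bottle, square_tin in the frame of side_tray below 0.012 m and contact force between each of bottle, square_tin and the fingers below 0.05 N and linear speed of each of bottle, square_tin below 0.02 m/s and angle between each of bottle, square_tin's own z axis and vertical below 0.1 rad and x of square_tin in the frame of side_tray between -0.095 and 0.095 m and y of square_tin in the frame of side_tray between -0.055 and 0.055 m), for 0.2 s.
At the end, for the whole second after the job is handed in: The full round tin (weighing on the mat with over 2.2 N) stands on the cork mat within 15 mm of its middle; the bottle, the square tin and the nearly empty round tin each stand within 15 mm of where they stood at the start; all four are upright (within 0.1 rad), released and at rest (((horizontal distance between tin_a and cork_mat below 0.015 m and z of tin_a in the frame of cork_mat below 0.009 m and contact force between tin_a and cork_mat above 2.2 N and contact force between each of tin_a, tin_b and the fingers below 0.05 N and linear speed of each of tin_a, tin_b below 0.02 m/s and angle between each of tin_a, tin_b's own z axis and vertical below 0.1 rad and distance of tin_b from where it was at the start of the episode below 0.015 m) or (horizontal distance between tin_b and cork_mat below 0.015 m and z of tin_b in the frame of cork_mat below 0.009 m and contact force between tin_b and cork_mat above 2.2 N and contact force between each of tin_b, tin_a and the fingers below 0.05 N and linear speed of each of tin_b, tin_a below 0.02 m/s and angle between each of tin_b, tin_a's own z axis and vertical below 0.1 rad and distance of tin_a from where it was at the start of the episode below 0.015 m)) and distance of each of bottle, square_tin from where it was at the start of the episode below 0.015 m and contact force between each of bottle, square_tin and the fingers below 0.05 N and linear speed of each of bottle, square_tin below 0.02 m/s and angle between each of bottle, square_tin's own z axis and vertical below 0.1 rad); the robot touches nothing.
It fails at once if the jar, the copper plate or the roller is moved by more than 20 mm (distance of any of jar, plate, roller from where it was at the start of the episode above 0.02 m).
It fails at once if one of the four containers is tipped by more than 0.6 rad (angle between any of bottle, square_tin, tin_a, tin_b's own z axis and vertical above 0.6 rad).
It fails at once if one of the four containers is dropped (falls free faster than 0.7 m/s, about 25 mm) ((linear speed of bottle above 0.7 m/s and contact force between bottle and anything else below 0.05 N) or (linear speed of square_tin above 0.7 m/s and contact force between square_tin and anything else below 0.05 N) or (linear speed of tin_a above 0.7 m/s and contact force between tin_a and anything else below 0.05 N) or (linear speed of tin_b above 0.7 m/s and contact force between tin_b and anything else below 0.05 N)).
It also fails if it takes over 144 s, if anything falls off the work surface, if the arm or the gripper's body presses on something with over 40 N, if the wrist force passes 120 N, or if a joint passes its speed limit or range.

## Robot

A 6-joint arm with a two-finger parallel gripper is mounted at the origin on the work surface. World frame = base frame: x ahead of the robot, y to its left, z up, the work surface at z = 0. Lengths are in m, angles in degrees, forces in N, time in s.
With the tool pointing down it reaches from about 0.35 to 0.8 m from the base axis. Payload 7.3 kg.
Tool frame: the origin (TCP) lies between the finger pads; the fingertips stand 11 mm ahead of it and the grasp point (between the pads) lies 8 mm behind it; z points along the fingers, y is the line along which they close (so a half turn about z gives the same grasp; the last joint's range is limited). The gripper opens to 85 mm and grips with 20 to 120 N. Pads are 22 mm wide; open, the fingers measure 114 mm over their backs; the gripper's body (76 mm by 85 mm) begins 54 mm behind the grasp point. The pads swing forward as they close: fully open they stand 13 mm farther back than shut.
Start: joints at [68.239, 19.595, 87.324, -0, 73.075, -8.365], TCP at [0.122, 0.511, 0.218] pointing down, gripper open.
Joint ranges: [-145.02, 145.02], [-44.19, 115.74], [2.07, 154.8], [-57.11, 237.11], [16.16, 152.29], [-177.93, 177.93]. Speed limits (degrees/s): [147.25, 147.25, 180, 180, 180, 180].

## Interface

Orientations are given as [roll, pitch, yaw] about the fixed x, y, z axes, in that order (R = Rz(yaw) Ry(pitch) Rx(roll)).
In Python, from workcell import readout, imaging, hand_in gives the robot as it stands.
- The arm moves only by the shell command python3 -m handwheel 'ROWS' [FORCE]. ROWS is JSON, a list that holds one entry, the list of rows, each a list of 7 numbers: the shift along the tool's x, y, z in units of 500 mm (1.0 is 500 mm), then the turn, a rotation vector about the tool's x, y, z in units of 180 degrees (1.0 is 180 degrees), then the closure, from -1 (fully open) to 1 (shut). In form: [[[x, y, z, ax, ay, az, grip], ...]]. A call has 1 to 10 rows; each row is the pose to reach, as a shift and turn from the pose commanded when the call began, along the tool's axes at that moment, turning the shorter way round; what a row does not reach only later rows make up. A row lasts 1/12 s, in which the tool goes at most 41.7 mm and 7.16 degrees, less where a joint would pass 70% of its speed; a pose out of reach is approached as far as the arm can. A call with a number of a shift or a turn outside -1 to 1 is refused whole. A call with a gripper value outside its range is refused whole. The fingers move at their own pace and stop on an object; FORCE is the grip in N (left out, the last holds). Time passes only in rows, so rows that repeat a pose let the fingers close. It gives the time, the measured TCP pose, the force, the opening and the grip force at its end, in the units of the state.
- readout.get_obs(): the state, without advancing time (a new reading comes with each control period).
- imaging.camera(name): name is "side" or "top"; returns the picture (384x512x3 uint8, red, green, blue); there is no depth.
- imaging.get_calibration(name): a dict with "fx", "fy", "cx", "cy" (pixels), "extrinsics" (4x4, takes a point from world to camera coordinates). Camera axes: x right, y up, looking along -z (the intrinsics and any distortion apply to the point x, -y, -z); pixel columns grow to the right and rows downward; lengths in m; the calibration is good to about 2 mm. A picture is of the moment at which its call begins. get_calibration takes no time and is no camera call.
- hand_in(): hands the job in; it is judged then, once.
The state is a dict: "time": time; "qpos": joint angles; "joint_velocities": joint speeds; "joint_efforts": joint torques, N m; "eef_pos": TCP position; "eef_rot": TCP orientation; "wrist_force": force on the tool from outside, world axes, zero at the start; "torque": the same for the moment, N m; "opening": finger opening in m; "grip_force": force on a finger pad.
Only numpy, scipy, OpenCV 4.12 (cv2) and the standard library are available. Lean on these libraries where they do the work, as an engineer would, in place of code of your own. Each camera call takes 0.05 s, during which the arm holds its last target. There are 200 camera calls.

## Working session

There is one attempt and no reset: what is moved stays moved. The work goes in short steps, Python scripts to look and compute and a shell command to move; the robot and the scene stay as the last step left them, time stands still between calls to the robot, and variables do not carry over. Pictures are saved under pics/ and viewed, at most 14 in all, crops included, and the job is handed in when it is done.

```bash
mkdir -p pics
python3 - <<'E'
from workcell import readout, imaging
import cv2,numpy as np
for n in("top","side"):
    im=imaging.camera(n);cv2.imwrite(f"pics/{n}0.png",im[:,:,::-1])
    c=imaging.get_calibration(n);print(n,c)
o=readout.get_obs();print(o)
E
```

```text
top {'fx': 458.7423812174676, 'fy': 458.7423812174676, 'cx': 261.79165983850606, 'cy': 185.98925864493694, 'extrinsics': array([[ 0.0135536 , -0.99982136,  0.01317344, -0.00576321],
       [ 0.99324264,  0.01498076,  0.11508536, -0.60092036],
       [-0.11526215,  0.01152461,  0.99326825, -1.0280887 ],
       [ 0.        ,  0.        ,  0.        ,  1.        ]])}
side {'fx': 463.0318042007944, 'fy': 463.0318042007944, 'cx': 257.836653234566, 'cy': 185.4176377866836, 'extrinsics': array([[ 0.99706131, -0.07459128,  0.0174611 , -0.59615479],
       [ 0.02587919,  0.54248492,  0.83966683, -0.06193705],
       [-0.07210421, -0.83674743,  0.54282108, -1.02969918],
       [ 0.        ,  0.        ,  0.        ,  1.        ]])}
{'time': 0.1, 'qpos': array([ 6.82381731e+01,  1.96312293e+01,  8.73702275e+01, -1.18054924e-06,
        7.30755708e+01, -8.36343077e+00]), 'joint_velocities': array([ 0.03068264, -0.00755043, -0.12364804,  0.04587407, -0.00535798,
       -0.0331112 ]), 'joint_efforts': array([ 1.71027201e-03, -4.34442508e+01, -2.46495974e+01, -2.33010196e-04,
        4.64083845e-03, -2.12044159e-05]), 'eef_pos': array([0.12147866, 0.51037538, 0.2177158 ]), 'eef_rot': array([-1.79923791e+02, -1.12026748e-02,  1.66601597e+02]), 'wrist_force': array([-0.86571033, -0.3091671 ,  0.96807264]), 'torque': array([0.0358157 , 0.03356662, 0.00363433]), 'grip_force': 0.0, 'opening': 0.08585705378304118}
```

View pics/top0.png

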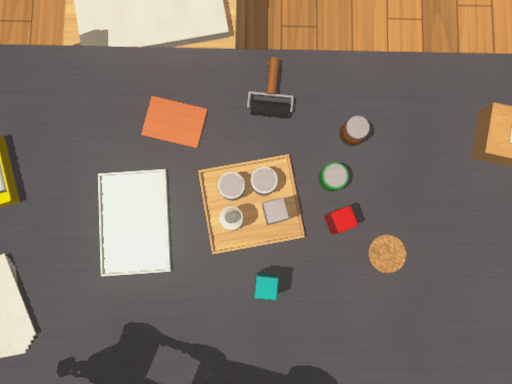

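View pics/side0.png

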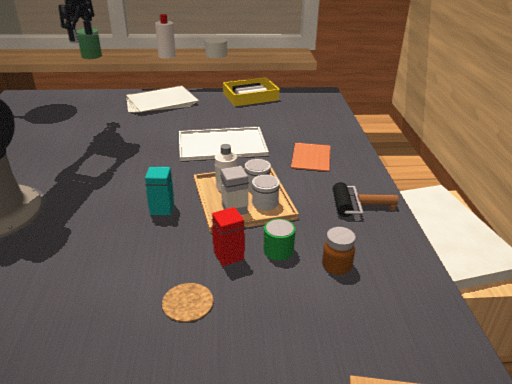

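The top view (up is +x, left is +y) shows:
- the wooden tray at about (251,204)
- the round tins at (231,185) and (264,181)
- the bottle at (231,218)
- the grey square tin at (276,211)
- the white tray at (135,222) and the cork mat at (387,254)

There are look-alikes: red (343,220) and turquoise (266,288) square tins, and a green round tin (335,177). The grey tin (276,211) is the one meant, because it is in the wooden tray and has a steel lid. I'll confirm that in an enlarged crop.

```bash
cat > h.py <<'E'
import numpy as np,cv2
from workcell import readout, imaging
C={n:imaging.get_calibration(n) for n in("top","side")}
def p2w(n,u,v,z):
    c=C[n];E=c["extrinsics"];R,t=E[:3,:3],E[:3,3]
    d=R.T@np.array([(u-c["cx"])/c["fx"],-(v-c["cy"])/c["fy"],-1]);o=-R.T@t
    return o+d*(z-o[2])/d[2]
def w2p(n,p):
    c=C[n];q=c["extrinsics"][:3,:3]@np.array(p)+c["extrinsics"][:3,3]
    return c["cx"]-c["fx"]*q[0]/q[2],c["cy"]+c["fy"]*q[1]/q[2]
E
python3 - <<'E'
from h import *
im=cv2.imread("pics/top0.png")
a=cv2.resize(im[150:260,190:310],None,fx=5,fy=5,interpolation=cv2.INTER_CUBIC)
for k in range(0,120,20):
    cv2.putText(a,str(190+k),(k*5,10),0,.35,(255,255,255));cv2.line(a,(k*5,0),(k*5,550),(255,255,0),1)
for k in range(0,110,20):
    cv2.putText(a,str(150+k),(0,k*5+10),0,.35,(255,255,255));cv2.line(a,(0,k*5),(600,k*5),(255,255,0),1)
cv2.imwrite("pics/crop.png",a)
hsv=cv2.cvtColor(im,cv2.COLOR_BGR2HSV)
# wood tray, white tray, cork
def rect(mask,name,z):
    cs,_=cv2.findContours(mask,0,1);c=max(cs,key=cv2.contourArea)
    r=cv2.minAreaRect(c);print(name,r,len(c))
    b=np.array([p2w("top",*q,z)[:2] for q in cv2.boxPoints(r)]);print(b.mean(0).round(4),b.round(3).tolist(),[np.linalg.norm(b[i]-b[i-1]).round(3) for i in range(4)])
m=np.zeros(im.shape[:2],np.uint8);m[140:265,185:318]=255
rect(cv2.inRange(im,(0,60,90),(255,255,255))&m,"wood",.016)
m[:]=0;m[155:290,85:185]=255
rect(cv2.inRange(im,(100,100,100),(255,255,255))&m,"white",.012)
m[:]=0;m[225:285,360:415]=255
rect(cv2.inRange(im,(0,40,80),(255,255,255))&m,"cork",.005)
E
```

```text
wood ((251.0, 202.0), (124.0, 132.0), 90.0) 512
[0.5672 0.0272] [[0.711, 0.187], [0.716, -0.128], [0.423, -0.128], [0.419, 0.177]] [np.float64(0.291), np.float64(0.315), np.float64(0.293), np.float64(0.305)]
white ((128.44943237304688, 227.1066436767578), (121.31523132324219, 83.65853118896484), 86.76029968261719) 693
[0.5044 0.3125] [[0.638, 0.425], [0.652, 0.229], [0.37, 0.202], [0.357, 0.393]] [np.float64(0.282), np.float64(0.197), np.float64(0.283), np.float64(0.191)]
cork ((387.0, 254.5), (59.0, 54.0), 90.0) 226
[ 0.4473 -0.294 ] [[0.515, -0.231], [0.517, -0.359], [0.379, -0.356], [0.378, -0.23]] [np.float64(0.137), np.float64(0.128), np.float64(0.137), np.float64(0.126)]
```

View pics/crop.png

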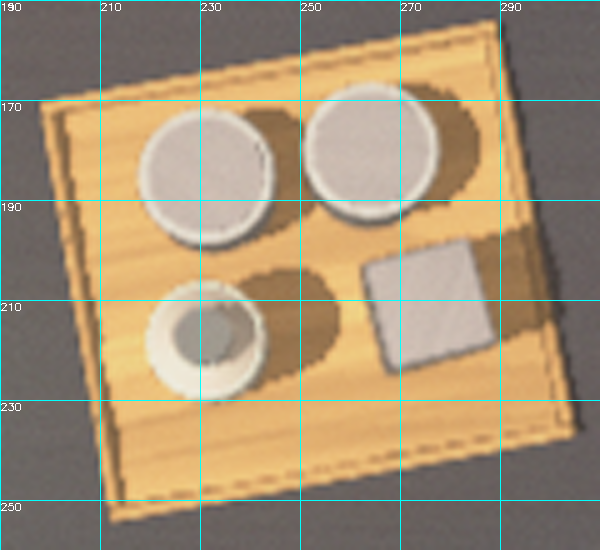

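The crop confirms it. The round tins have crop centres (206,178) and (371,151). The bottle has its cap at (203,335), and the grey-lidded square tin has its top at about (429,303). The tray corners are clear too.

Run:
```python
from h import *
im=cv2.imread("pics/top0.png")
g=lambda x,y,z:p2w("top",190+x/5-.4,150+y/5-.4,z)[:2]
tc=np.array([g(*q,.016) for q in[(41,103),(497,22),(578,433),(111,521)]])
print("tray",tc.mean(0).round(4),[np.linalg.norm(tc[i]-tc[i-1]).round(3) for i in range(4)],[np.degrees(np.arctan2(*(tc[i]-tc[i-1])[::-1])).round(1) for i in range(4)])
c=tc.mean(0);
print("A",g(206,178,.058),"r",(g(206,178,.058)-g(139,178,.058)))
print("B",g(371,151,.058))
print("bot body",g(206,341,.082),g(206,341,.082)-g(146,341,.082),"cap",g(203,335,.112))
s=np.array([g(*q,.1) for q in[(361,266),(468,238),(494,338),(392,372)]])
print("sq",s.mean(0),[np.linalg.norm(s[i]-s[i-1]).round(3) for i in range(4)],[np.degrees(np.arctan2(*(s[i]-s[i-1])[::-1])).round(1) for i in range(4)])
hsv=cv2.cvtColor(im,cv2.COLOR_BGR2HSV)
for k,(x,y)in dict(table=(350,300),white=(135,222),cork=(387,254)).items():print(k,im[y,x],hsv[y,x])
def rect(mask,name,z):
    cs,_=cv2.findContours(mask,0,1);c=max(cs,key=cv2.contourArea)
    r=cv2.minAreaRect(c);M=cv2.moments(c)
    b=np.array([p2w("top",*q,z)[:2] for q in cv2.boxPoints(r)]);print(name,r,b.mean(0).round(4),b.round(3).tolist(),[np.linalg.norm(b[i]-b[i-1]).round(3) for i in range(4)],"mom",p2w("top",M["m10"]/M["m00"],M["m01"]/M["m00"],z))
m=np.zeros(im.shape[:2],np.uint8);m[155:290,85:185]=255
rect(cv2.inRange(im,(150,150,150),(255,255,255))&m,"white",.010)
m[:]=0;m[225:285,360:415]=255
rect(cv2.inRange(hsv,(0,90,90),(40,255,255))&m,"cork",.005)
from scipy.spatial.transform import Rotation as R
for nm,p in dict(jar=(357,123,.075),green=(335,176,.058),red=(344,219,.1),turq=(266,288,.1),plate=(175,122,.006),roll=(271,105,.036)).items():print(nm,p2w("top",*p).round(3))
```

```text
tray [0.5623 0.0273] [np.float64(0.199), np.float64(0.22), np.float64(0.198), np.float64(0.221)] [np.float64(11.1), np.float64(-78.9), np.float64(-168.6), np.float64(101.4)]
A [0.59898183 0.07330293] r [ 0.00045771 -0.03030029]
B [ 0.61244888 -0.00125629]
bot body [0.52419398 0.07041434] [ 0.00037236 -0.02628917] cap [0.52536535 0.07009894]
sq [ 0.54098669 -0.02642909] [np.float64(0.048), np.float64(0.048), np.float64(0.045), np.float64(0.046)] [np.float64(17.0), np.float64(-74.5), np.float64(-165.0), np.float64(109.2)]
table [ 95  95 102] [  0  18 102]
white [231 241 239] [ 36  11 241]
cork [ 93 155 208] [ 16 141 208]
white ((132.7053680419922, 222.34237670898438), (104.16918182373047, 69.81725311279297), 87.1844482421875) [0.5152 0.3036] [[0.631, 0.397], [0.642, 0.233], [0.399, 0.212], [0.389, 0.372]] [np.float64(0.244), np.float64(0.165), np.float64(0.244), np.float64(0.161)] mom [0.51347163 0.30259136 0.01      ]
cork ((387.0, 253.0), (38.0, 38.0), 90.0) [ 0.4505 -0.294 ] [[0.494, -0.25], [0.495, -0.34], [0.407, -0.338], [0.406, -0.249]] [np.float64(0.088), np.float64(0.09), np.float64(0.089), np.float64(0.089)] mom [ 0.44942123 -0.29350146  0.005     ]
jar [ 0.744 -0.211  0.075]
green [ 0.624 -0.163  0.058]
red [ 0.524 -0.175  0.1  ]
turq [ 0.376 -0.008  0.1  ]
plate [0.757 0.214 0.006]
roll [ 0.794 -0.016  0.036]
```

```bash
cat >> h.py <<'E'
from scipy.spatial.transform import Rotation as Ro
def row(x,y,z,yaw,base=None):
    "row from base (x,y,z,yaw; default measured pose) to the target, tool pointing down"
    if base is None:
        o=readout.get_obs();p=o["eef_pos"];R=Ro.from_euler("xyz",o["eef_rot"],degrees=True)
    else:
        p=np.array(base[:3]);R=Ro.from_euler("xyz",[180,0,base[3]],degrees=True)
    s=R.inv().apply(np.array([x,y,z])-p)/.5
    r=(R.inv()*Ro.from_euler("xyz",[180,0,yaw],degrees=True)).as_rotvec()/np.pi
    print([*s.round(4).tolist(),*r.round(4).tolist()])
E
python3 - <<'E'
from h import *
row(.33,.29,.218,180);row(.5248,.0703,.2,180,(.33,.29,.218,180));row(.5248,.0703,.062,180,(.5248,.0703,.2,180))
E
```

```text
[-0.5078, -0.3321, -0.0002, -0.0004, -0.0001, -0.0744]
[-0.3896, -0.4394, 0.036, 0.0, 0.0, 0.0]
[0.0, -0.0, 0.276, 0.0, 0.0, 0.0]
```

```bash
python3 -m handwheel '[[[-0.508,-0.332,0,0,0,-0.0744,-1],[-0.508,-0.332,0,0,0,-0.0744,-1],[-0.508,-0.332,0,0,0,-0.0744,-1],[-0.508,-0.332,0,0,0,-0.0744,-1],[-0.508,-0.332,0,0,0,-0.0744,-1],[-0.508,-0.332,0,0,0,-0.0744,-1],[-0.508,-0.332,0,0,0,-0.0744,-1],[-0.508,-0.332,0,0,0,-0.0744,-1],[-0.508,-0.332,0,0,0,-0.0744,-1],[-0.508,-0.332,0,0,0,-0.0744,-1]]]' 60
python3 -m handwheel '[[[-0.39,-0.44,0.036,0,0,0,-1],[-0.39,-0.44,0.036,0,0,0,-1],[-0.39,-0.44,0.036,0,0,0,-1],[-0.39,-0.44,0.036,0,0,0,-1],[-0.39,-0.44,0.036,0,0,0,-1],[-0.39,-0.44,0.036,0,0,0,-1],[-0.39,-0.44,0.036,0,0,0,-1],[-0.39,-0.44,0.036,0,0,0,-1],[-0.39,-0.44,0.036,0,0,0,-1],[-0.39,-0.44,0.036,0,0,0,-1]]]'
python3 -c "
from h import *
row(.5248,.0703,.062,180);o=readout.get_obs();print(o['wrist_force'],o['qpos'])
im=imaging.camera('top');cv2.imwrite('pics/t1.png',im[:,:,::-1])"
```

```text
time: 0.93
eef_pos: [0.3307, 0.2896, 0.218]
eef_rot: [-180.0, -0.0, 179.8]
wrist_force: [-0.7, -0.2, 0.2]
opening: 0.0854
grip_force: 0.0
time: 1.77
eef_pos: [0.5245, 0.0717, 0.1998]
eef_rot: [180.0, -0.1, -180.0]
wrist_force: [0.2, 0.5, -0.2]
opening: 0.0857
grip_force: 0.0
[-0.0011, -0.0029, 0.2756, 0.0002, -0.0005, 0.0002]
[ 0.21946385  0.45654967 -0.20615582] [-5.44915460e-01  2.09913296e+01  8.82850838e+01  4.47868076e-02
  7.08180121e+01 -9.05927990e+01]
```

```bash
python3 -m handwheel '[[[0,-0.002,0.08,0,0,0,-1],[0,-0.002,0.15,0,0,0,-1],[0,-0.002,0.21,0,0,0,-1],[0,-0.002,0.25,0,0,0,-1],[0,-0.002,0.2756,0,0,0,-1],[0,-0.002,0.2756,0,0,0,-1],[0,-0.002,0.2756,0,0,0,-1]]]'
python3 -m handwheel '[[[0,0,0,0,0,0,0.5],[0,0,0,0,0,0,0.5],[0,0,0,0,0,0,0.5],[0,0,0,0,0,0,0.5],[0,0,0,0,0,0,0.5],[0,0,0,0,0,0,0.5]]]' 60
```

```text
time: 2.4
eef_pos: [0.5244, 0.0709, 0.0627]
eef_rot: [180.0, -0.1, -179.9]
wrist_force: [0.3, 0.1, 0.9]
opening: 0.0854
grip_force: 0.0
time: 2.9
eef_pos: [0.5264, 0.0697, 0.0643]
eef_rot: [180.0, 0.2, 180.0]
wrist_force: [-0.1, 1.9, 6.9]
opening: 0.0495
grip_force: 61.2
```

```bash
python3 -m handwheel '[[[0,0,-0.015,0,0,0,0.5],[0,0,-0.05,0,0,0,0.5],[0,0,-0.09,0,0,0,0.5],[0,0,-0.12,0,0,0,0.5],[0,0,-0.12,0,0,0,0.5],[0,0,-0.12,0,0,0,0.5]]]'
python3 -m handwheel '[[[-0.006,0.03,0,0,0,0,0.5],[-0.017,0.09,0,0,0,0,0.5],[-0.03,0.16,0,0,0,0,0.5],[-0.043,0.23,0,0,0,0,0.5],[-0.056,0.3,0,0,0,0,0.5],[-0.069,0.37,0,0,0,0,0.5],[-0.08,0.43,0,0,0,0,0.5],[-0.087,0.465,0,0,0,0,0.5],[-0.089,0.476,0,0,0,0,0.5],[-0.089,0.476,0,0,0,0,0.5]]]'
python3 -c "
from h import *
row(.569,.308,.062,180);row(.569,.308,.062,180,(.569,.3075,.122,180))
im=imaging.camera('side');cv2.imwrite('pics/s1.png',cv2.resize(im[60:240,130:330,::-1],None,fx=3,fy=3))"
```

```text
time: 3.4
eef_pos: [0.5255, 0.0693, 0.1232]
eef_rot: [180.0, 0.1, 180.0]
wrist_force: [-0.2, 0.1, -2.0]
opening: 0.0497
grip_force: 62.7
time: 4.23
eef_pos: [0.5688, 0.3084, 0.1206]
eef_rot: [-179.9, -0.1, -179.9]
wrist_force: [0.2, 0.0, -1.7]
opening: 0.049
grip_force: 62.7
[-0.0007, -0.0006, 0.1172, -0.0003, -0.0008, 0.0006]
[0.0, 0.001, 0.12, 0.0, 0.0, 0.0]
```

View pics/s1.png

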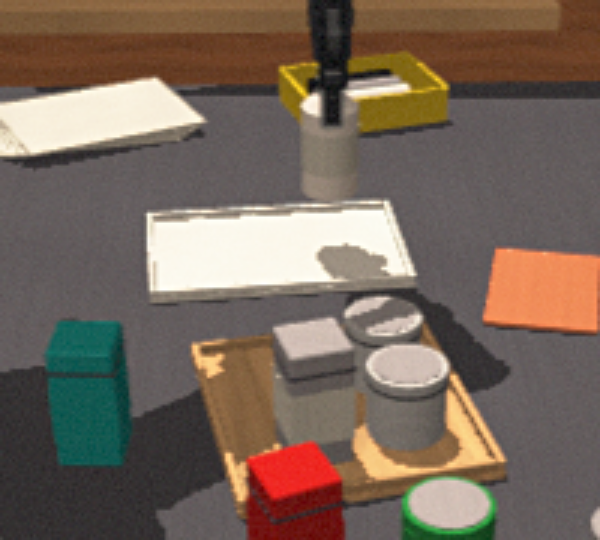

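The side view shows the bottle at crop (329,145), upright in the fingers above the white tray, with the other items undisturbed. Next I lower and release it.

```bash
python3 -m handwheel '[[[0,0,0.02,0,0,0,0.5],[0,0,0.05,0,0,0,0.5],[0,0,0.08,0,0,0,0.5],[0,0,0.1,0,0,0,0.5],[0,0,0.11,0,0,0,0.5],[0,0,0.116,0,0,0,0.5],[0,0,0.12,0,0,0,0.5],[0,0,0.12,0,0,0,0.5],[0,0,0.12,0,0,0,0.5]]]'
```

```text
time: 5.03
eef_pos: [0.5704, 0.3072, 0.0635]
eef_rot: [180.0, 0.1, 180.0]
wrist_force: [-0.4, -1.2, 1.1]
opening: 0.0493
grip_force: 62.9
```

```bash
python3 -m handwheel '[[[0,0,0.002,0,0,0,0.1],[0,0,0.002,0,0,0,-0.1],[0,0,0.002,0,0,0,-0.4],[0,0,0.002,0,0,0,-1],[0,0,0.002,0,0,0,-1],[0,0,0.002,0,0,0,-1]]]'
python3 -m handwheel '[[[0,0,-0.05,0,0,0,-1],[0,0,-0.12,0,0,0,-1],[0,0,-0.2,0,0,0,-1],[0,0,-0.28,0,0,0,-1],[0,0,-0.28,0,0,0,-1]]]'
python3 -c "
from h import *
row(.541,-.0265,.2,196.5);row(.541,-.0265,.06,196.5,(.541,-.0265,.2,196.5))
im=imaging.camera('top');cv2.imwrite('pics/t2.png',cv2.resize(im[140:300,80:310,::-1],None,fx=3,fy=3))"
```

```text
time: 5.53
eef_pos: [0.5697, 0.3076, 0.0615]
eef_rot: [180.0, 0.0, -180.0]
wrist_force: [-0.3, -0.5, -0.3]
opening: 0.0853
grip_force: 0.0
time: 5.95
eef_pos: [0.5732, 0.309, 0.211]
eef_rot: [179.7, 0.8, -180.0]
wrist_force: [0.9, 1.1, 0.3]
opening: 0.0856
grip_force: 0.0
[0.0649, -0.6711, 0.0171, 0.0012, 0.0048, -0.0916]
[0.0, -0.0, 0.28, 0.0, 0.0, 0.0]
```

View pics/t2.png

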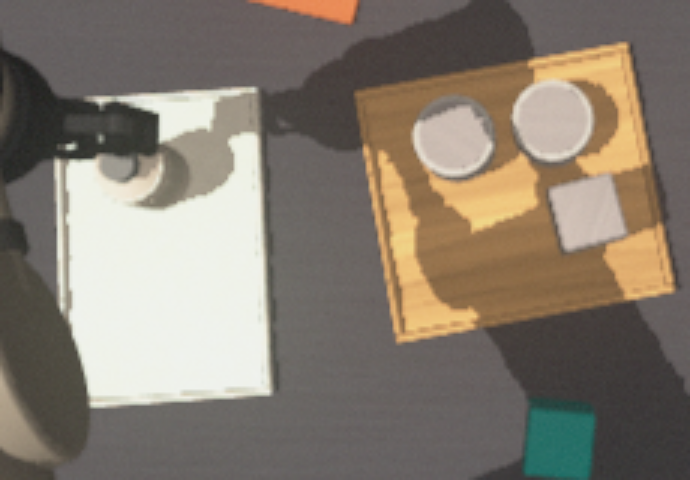

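The picture shows the bottle standing inside the white tray at crop (130,175) and the square tin in place at crop (588,213).

```bash
python3 -m handwheel '[[[0.056,-0.669,0,0,0,-0.0917,-1],[0.056,-0.669,0,0,0,-0.0917,-1],[0.056,-0.669,0,0,0,-0.0917,-1],[0.056,-0.669,0,0,0,-0.0917,-1],[0.056,-0.669,0,0,0,-0.0917,-1],[0.056,-0.669,0,0,0,-0.0917,-1],[0.056,-0.669,0,0,0,-0.0917,-1],[0.056,-0.669,0,0,0,-0.0917,-1],[0.056,-0.669,0,0,0,-0.0917,-1],[0.056,-0.669,0,0,0,-0.0917,-1]]]'
python3 -m handwheel '[[[0,0,0,0,0,0,-1],[0,0,0,0,0,0,-1]]]'
python3 -c "
from h import *
row(.541,-.0265,.06,196.5)
"
```

```text
time: 6.83
eef_pos: [0.5411, -0.0293, 0.2004]
eef_rot: [179.9, -0.1, -163.8]
wrist_force: [0.4, -0.3, -0.6]
opening: 0.0853
grip_force: 0.0
time: 7.0
eef_pos: [0.5416, -0.0257, 0.2009]
eef_rot: [179.9, -0.0, -163.4]
wrist_force: [-0.5, 0.7, 0.2]
opening: 0.0854
grip_force: 0.0
[0.0014, -0.0015, 0.2818, 0.0003, -0.0002, 0.0004]
```

```bash
python3 -m handwheel '[[[0,0,0.08,0,0,0,-1],[0,0,0.15,0,0,0,-1],[0,0,0.21,0,0,0,-1],[0,0,0.25,0,0,0,-1],[0,0,0.28,0,0,0,-1],[0,0,0.28,0,0,0,-1],[0,0,0.28,0,0,0,-1]]]'
python3 -m handwheel '[[[0,0,0,0,0,0,0.5],[0,0,0,0,0,0,0.5],[0,0,0,0,0,0,0.5],[0,0,0,0,0,0,0.5],[0,0,0,0,0,0,0.5],[0,0,0,0,0,0,0.5]]]' 60
python3 -m handwheel '[[[0,0,-0.015,0,0,0,0.5],[0,0,-0.05,0,0,0,0.5],[0,0,-0.1,0,0,0,0.5],[0,0,-0.15,0,0,0,0.5],[0,0,-0.18,0,0,0,0.5],[0,0,-0.18,0,0,0,0.5],[0,0,-0.18,0,0,0,0.5]]]'
python3 -c "
from h import *
row(.459,.298,.151,196.5)"
```

```text
time: 7.58
eef_pos: [0.5415, -0.0255, 0.061]
eef_rot: [179.9, -0.1, -163.4]
wrist_force: [-0.1, -0.2, 0.5]
opening: 0.0855
grip_force: 0.0
time: 8.08
eef_pos: [0.5424, -0.0268, 0.0629]
eef_rot: [-180.0, 0.1, -163.5]
wrist_force: [-1.5, 2.5, 6.8]
opening: 0.0473
grip_force: 61.1
time: 8.67
eef_pos: [0.5419, -0.0272, 0.152]
eef_rot: [-180.0, 0.1, -163.5]
wrist_force: [-0.4, 0.7, -2.0]
opening: 0.0471
grip_force: 62.2
[-0.0258, 0.6708, 0.0016, -0.0002, 0.0004, -0.0]
```

```bash
python3 -m handwheel '[[[-0.001,0.03,0,0,0,0,0.5],[-0.004,0.1,0,0,0,0,0.5],[-0.007,0.18,0,0,0,0,0.5],[-0.01,0.26,0,0,0,0,0.5],[-0.013,0.34,0,0,0,0,0.5],[-0.016,0.42,0,0,0,0,0.5],[-0.019,0.5,0,0,0,0,0.5],[-0.022,0.57,0,0,0,0,0.5],[-0.025,0.64,0,0,0,0,0.5],[-0.026,0.67,0,0,0,0,0.5]]]'
python3 -m handwheel '[[[0,0,0.01,0,0,0,0.5],[0,0,0.05,0,0,0,0.5],[0,0,0.1,0,0,0,0.5],[0,0,0.14,0,0,0,0.5],[0,0,0.16,0,0,0,0.5],[0,0,0.17,0,0,0,0.5],[0,0,0.176,0,0,0,0.5],[0,0,0.18,0,0,0,0.5],[0,0,0.18,0,0,0,0.5],[0,0,0.18,0,0,0,0.5]]]'
python3 -m handwheel '[[[0,0,0,0,0,0,0.1],[0,0,0,0,0,0,-0.1],[0,0,0,0,0,0,-0.4],[0,0,0,0,0,0,-1],[0,0,0,0,0,0,-1],[0,0,0,0,0,0,-1]]]'
python3 -m handwheel '[[[0,0,-0.05,0,0,0,-1],[0,0,-0.12,0,0,0,-1],[0,0,-0.2,0,0,0,-1],[0,0,-0.28,0,0,0,-1],[0,0,-0.28,0,0,0,-1],[0,0,-0.28,0,0,0,-1]]]'
python3 -c "
from h import *
row(.52,.2,.2,101.3)
row(.599,.0733,.2,101.3,(.52,.2,.2,101.3))"
```

```text
time: 9.5
eef_pos: [0.4566, 0.3011, 0.1496]
eef_rot: [179.9, -0.2, -163.3]
wrist_force: [0.4, 0.1, -1.9]
opening: 0.0474
grip_force: 62.5
time: 10.33
eef_pos: [0.4597, 0.298, 0.0624]
eef_rot: [180.0, 0.1, -163.5]
wrist_force: [-0.1, 0.3, -3.4]
opening: 0.0475
grip_force: 62.5
time: 10.83
eef_pos: [0.4592, 0.2979, 0.0618]
eef_rot: [180.0, 0.0, -163.5]
wrist_force: [-0.0, -0.6, 1.2]
opening: 0.0857
grip_force: 0.0
time: 11.33
eef_pos: [0.4603, 0.2984, 0.2043]
eef_rot: [179.9, 0.4, -163.5]
wrist_force: [-0.1, -0.9, -0.7]
opening: 0.0851
grip_force: 0.0
[-0.0585, -0.2227, 0.0086, 0.0019, 0.0012, 0.5289]
[-0.2794, 0.1053, 0.0, 0.0, 0.0, 0.0]
```

```bash
python3 -m handwheel '[[[-0.0585,-0.2227,0,0,0,0.5289,-1],[-0.0585,-0.2227,0,0,0,0.5289,-1],[-0.0585,-0.2227,0,0,0,0.5289,-1],[-0.0585,-0.2227,0,0,0,0.5289,-1],[-0.0585,-0.2227,0,0,0,0.5289,-1],[-0.0585,-0.2227,0,0,0,0.5289,-1],[-0.0585,-0.2227,0,0,0,0.5289,-1],[-0.0585,-0.2227,0,0,0,0.5289,-1],[-0.0585,-0.2227,0,0,0,0.5289,-1],[-0.0585,-0.2227,0,0,0,0.5289,-1]]]'
python3 -c "
from h import *
row(.599,.0733,.2,101.3)
im=imaging.camera('top');cv2.imwrite('pics/t3.png',cv2.resize(im[140:300,80:310,::-1],None,fx=3,fy=3))
im=imaging.camera('side');cv2.imwrite('pics/s3.png',cv2.resize(im[80:230,130:330,::-1],None,fx=4,fy=4))"
```

```text
time: 12.17
eef_pos: [0.5179, 0.1991, 0.1997]
eef_rot: [-179.8, -0.1, 124.5]
wrist_force: [-0.3, -0.8, 0.2]
opening: 0.0852
grip_force: 0.0
[-0.2992, -0.009, -0.0009, -0.001, -0.0002, 0.129]
```

View pics/s3.png

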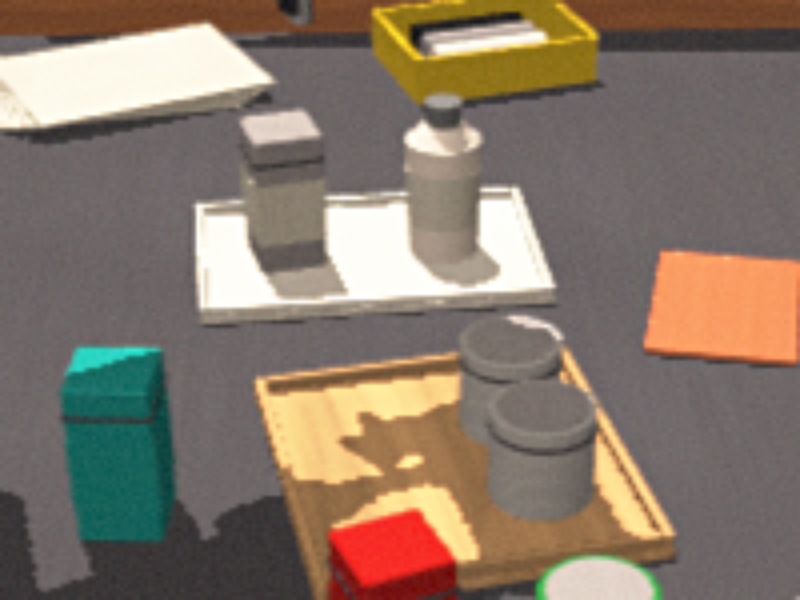

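The side view shows the square tin (crop 283,190) and the bottle (443,180) upright inside the white tray, and both round tins in place. Next I weigh the left tin.

```bash
python3 -m handwheel '[[[-0.299,-0.009,0,0,0,0.129,-1],[-0.299,-0.009,0,0,0,0.129,-1],[-0.299,-0.009,0,0,0,0.129,-1],[-0.299,-0.009,0,0,0,0.129,-1],[-0.299,-0.009,0,0,0,0.129,-1],[-0.299,-0.009,0,0,0,0.129,-1],[-0.299,-0.009,0,0,0,0.129,-1],[-0.299,-0.009,0,0,0,0.129,-1]]]'
python3 -c "
from h import *
row(.599,.0733,.036,101.3)"
```

```text
time: 12.93
eef_pos: [0.5997, 0.0752, 0.2011]
eef_rot: [-179.9, -0.0, 101.8]
wrist_force: [-0.3, 0.6, -0.1]
opening: 0.0853
grip_force: 0.0
[-0.0037, -0.0019, 0.3302, -0.0003, -0.0002, 0.003]
```

```bash
python3 -m handwheel '[[[-0.002,-0.001,0.08,0,0,0,-1],[-0.002,-0.001,0.16,0,0,0,-1],[-0.002,-0.001,0.24,0,0,0,-1],[-0.002,-0.001,0.29,0,0,0,-1],[-0.002,-0.001,0.32,0,0,0,-1],[-0.002,-0.001,0.329,0,0,0,-1],[-0.002,-0.001,0.329,0,0,0,-1]]]'
python3 -m handwheel '[[[0,0,0,0,0,0,0.5],[0,0,0,0,0,0,0.5],[0,0,0,0,0,0,0.5],[0,0,0,0,0,0,0.5],[0,0,0,0,0,0,0.5],[0,0,0,0,0,0,0.5]]]' 50
python3 -m handwheel '[[[0,0,-0.015,0,0,0,0.5],[0,0,-0.05,0,0,0,0.5],[0,0,-0.08,0,0,0,0.5],[0,0,-0.1,0,0,0,0.5],[0,0,-0.1,0,0,0,0.5],[0,0,-0.1,0,0,0,0.5],[0,0,-0.1,0,0,0,0.5]]]'
for i in 1 2 3; do python3 -m handwheel '[[[0,0,0,0,0,0,0.5]]]' | grep -E "wrist|eef_pos"; done
```

```text
time: 13.52
eef_pos: [0.5992, 0.0741, 0.0361]
eef_rot: [-179.9, -0.0, 101.8]
wrist_force: [-0.4, 0.3, 0.6]
opening: 0.0852
grip_force: 0.0
time: 14.02
eef_pos: [0.6014, 0.0734, 0.0395]
eef_rot: [179.8, 0.0, 101.7]
wrist_force: [-1.2, 0.9, 5.5]
opening: 0.0599
grip_force: 52.9
time: 14.6
eef_pos: [0.5998, 0.073, 0.0865]
eef_rot: [-180.0, -0.0, 101.7]
wrist_force: [-0.7, 0.1, -0.7]
opening: 0.0596
grip_force: 54.0
eef_pos: [0.5996, 0.073, 0.086]
wrist_force: [0.1, -0.3, -1.6]
eef_pos: [0.5997, 0.073, 0.0861]
wrist_force: [0.5, 0.1, 0.0]
eef_pos: [0.5999, 0.0731, 0.0863]
wrist_force: [0.6, -0.4, -0.7]
```

Left tin averages about −0.75 N, or roughly 0.08 kg, so it is the nearly empty one. I put it back exactly where it stood.

```bash
python3 -m handwheel '[[[0,0,0.02,0,0,0,0.5],[0,0,0.05,0,0,0,0.5],[0,0,0.075,0,0,0,0.5],[0,0,0.09,0,0,0,0.5],[0,0,0.096,0,0,0,0.5],[0,0,0.1,0,0,0,0.5],[0,0,0.1,0,0,0,0.5],[0,0,0.1,0,0,0,0.5]]]'
python3 -m handwheel '[[[0,0,0,0,0,0,0.1],[0,0,0,0,0,0,-0.2],[0,0,0,0,0,0,-0.5],[0,0,0,0,0,0,-1],[0,0,0,0,0,0,-1],[0,0,0,0,0,0,-1]]]'
python3 -m handwheel '[[[0,0,-0.04,0,0,0,-1],[0,0,-0.1,0,0,0,-1],[0,0,-0.15,0,0,0,-1],[0,0,-0.2,0,0,0,-1],[0,0,-0.2,0,0,0,-1],[0,0,-0.2,0,0,0,-1]]]'
python3 -c "
from h import *
row(.6125,-.0013,.136,101.3)"
```

```text
time: 15.52
eef_pos: [0.5984, 0.0728, 0.0388]
eef_rot: [-179.8, -0.0, 101.7]
wrist_force: [-10.0, -0.2, 20.4]
opening: 0.0593
grip_force: 59.2
time: 16.02
eef_pos: [0.6003, 0.0731, 0.0367]
eef_rot: [-180.0, -0.0, 101.7]
wrist_force: [0.7, 0.1, 0.5]
opening: 0.0856
grip_force: 0.0
time: 16.52
eef_pos: [0.6011, 0.0731, 0.1382]
eef_rot: [179.8, 0.0, 101.7]
wrist_force: [-0.4, -0.2, -0.7]
opening: 0.0852
grip_force: 0.0
[-0.1503, -0.0078, 0.0045, 0.001, 0.0002, 0.002]
```

```bash
python3 -m handwheel '[[[-0.05,-0.002,0,0,0,0,-1],[-0.1,-0.005,0,0,0,0,-1],[-0.15,-0.008,0,0,0,0,-1],[-0.15,-0.008,0,0,0,0,-1],[-0.15,-0.008,0,0,0,0,-1]]]'
python3 -m handwheel '[[[0,0,0.06,0,0,0,-1],[0,0,0.12,0,0,0,-1],[0,0,0.17,0,0,0,-1],[0,0,0.195,0,0,0,-1],[0,0,0.2,0,0,0,-1],[0,0,0.2,0,0,0,-1]]]'
python3 -c "
from h import *
row(.6125,-.0013,.036,101.3)
im=imaging.camera('top');cv2.imwrite('pics/t4.png',cv2.resize(im[140:270,180:320,::-1],None,fx=4,fy=4))"
```

```text
time: 16.93
eef_pos: [0.6108, -0.0023, 0.1351]
eef_rot: [-179.8, -0.1, 101.5]
wrist_force: [-0.4, 0.1, -0.2]
opening: 0.0858
grip_force: 0.0
time: 17.43
eef_pos: [0.6104, -0.0002, 0.0355]
eef_rot: [-179.8, -0.1, 101.7]
wrist_force: [0.7, -0.1, 0.4]
opening: 0.0853
grip_force: 0.0
[-0.003, 0.0036, -0.0011, -0.0009, -0.0004, 0.0023]
```

View pics/t4.png

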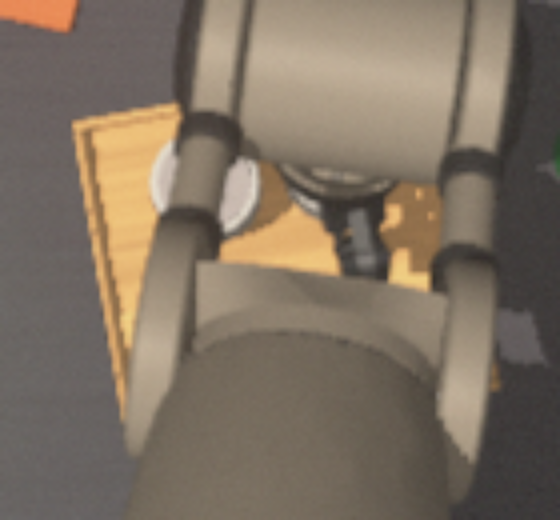

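The arm covers tin B. Tin A stands at crop (205,188), consistent with its original place; I'll recheck that later. Next I grip and lift B.

```bash
python3 -m handwheel '[[[-0.001,0.003,0,0,0,0,-1],[-0.001,0.003,0,0,0,0,0.5],[-0.001,0.003,0,0,0,0,0.5],[-0.001,0.003,0,0,0,0,0.5],[-0.001,0.003,0,0,0,0,0.5],[-0.001,0.003,0,0,0,0,0.5],[-0.001,0.003,0,0,0,0,0.5]]]' 60
python3 -m handwheel '[[[0,0,-0.015,0,0,0,0.5],[0,0,-0.05,0,0,0,0.5],[0,0,-0.1,0,0,0,0.5],[0,0,-0.16,0,0,0,0.5],[0,0,-0.22,0,0,0,0.5],[0,0,-0.25,0,0,0,0.5],[0,0,-0.25,0,0,0,0.5],[0,0,-0.25,0,0,0,0.5]]]'
for i in 1 2 3; do python3 -m handwheel '[[[0,0,0,0,0,0,0.5]]]' | grep -E "wrist|eef_pos"; done
python3 -c "
from h import *
row(.45,-.2937,.161,101.3)"
```

```text
time: 18.07
eef_pos: [0.6141, -0.0014, 0.0389]
eef_rot: [179.8, 0.0, 101.7]
wrist_force: [-0.4, 1.1, 6.3]
opening: 0.0588
grip_force: 63.2
time: 18.73
eef_pos: [0.6128, -0.0014, 0.1622]
eef_rot: [180.0, 0.0, 101.7]
wrist_force: [0.2, 0.7, -5.2]
opening: 0.0593
grip_force: 66.1
eef_pos: [0.6118, -0.0013, 0.1602]
wrist_force: [0.1, -0.4, -4.8]
eef_pos: [0.6118, -0.0013, 0.1598]
wrist_force: [-0.5, -0.2, -4.5]
eef_pos: [0.6121, -0.0013, 0.1601]
wrist_force: [-0.0, -0.6, -4.8]
[-0.5072, -0.4358, -0.001, -0.001, -0.0004, 0.002]
```

−4.7 N on average, so this is the full tin. I carry it to the mat, above the look-alikes.

```bash
python3 -m handwheel '[[[-0.023,-0.02,0,0,0,0,0.5],[-0.07,-0.06,0,0,0,0,0.5],[-0.13,-0.112,0,0,0,0,0.5],[-0.19,-0.163,0,0,0,0,0.5],[-0.25,-0.215,0,0,0,0,0.5],[-0.31,-0.266,0,0,0,0,0.5],[-0.37,-0.318,0,0,0,0,0.5],[-0.43,-0.37,0,0,0,0,0.5],[-0.48,-0.412,0,0,0,0,0.5],[-0.507,-0.436,0,0,0,0,0.5]]]'
python3 -m handwheel '[[[0,0,0,0,0,0,0.5],[0,0,0,0,0,0,0.5]]]'
python3 -c "
from h import *
row(.45,-.2937,.036,101.3)
im=imaging.camera('side');cv2.imwrite('pics/s5.png',cv2.resize(im[190:340,120:320,::-1],None,fx=3,fy=3))"
```

```text
time: 19.82
eef_pos: [0.4481, -0.2972, 0.1615]
eef_rot: [-179.9, 0.0, 101.5]
wrist_force: [0.4, -0.4, -3.9]
opening: 0.0588
grip_force: 66.1
time: 19.98
eef_pos: [0.4496, -0.2946, 0.1614]
eef_rot: [-180.0, -0.1, 101.5]
wrist_force: [0.5, -0.7, -4.5]
opening: 0.0588
grip_force: 66.1
[0.0014, 0.0012, 0.2508, -0.0002, -0.0003, 0.0011]
```

View pics/s5.png

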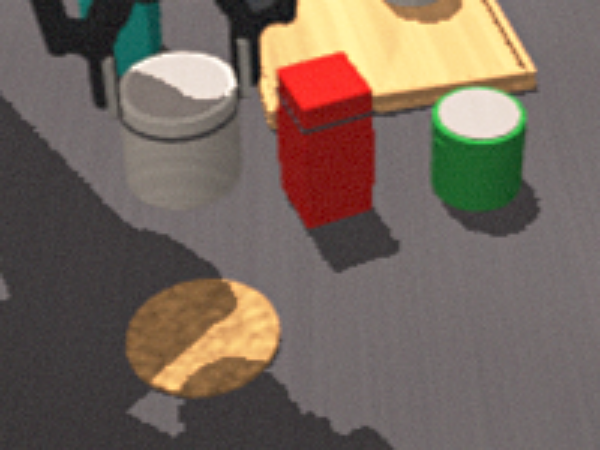

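The tin at crop (180,130) hangs upright above the mat at (203,337). The red and green look-alikes are untouched.

```bash
python3 -m handwheel '[[[0.001,0.001,0.02,0,0,0,0.5],[0.001,0.001,0.06,0,0,0,0.5],[0.001,0.001,0.12,0,0,0,0.5],[0.001,0.001,0.17,0,0,0,0.5],[0.001,0.001,0.21,0,0,0,0.5],[0.001,0.001,0.235,0,0,0,0.5],[0.001,0.001,0.244,0,0,0,0.5],[0.001,0.001,0.249,0,0,0,0.5],[0.001,0.001,0.251,0,0,0,0.5],[0.001,0.001,0.251,0,0,0,0.5]]]'
python3 -m handwheel '[[[0,0,0,0,0,0,0.1],[0,0,0,0,0,0,-0.2],[0,0,0,0,0,0,-0.5],[0,0,0,0,0,0,-1],[0,0,0,0,0,0,-1],[0,0,0,0,0,0,-1]]]'
python3 -m handwheel '[[[0,0,-0.03,0,0,0,-1],[0,0,-0.1,0,0,0,-1],[0,0,-0.18,0,0,0,-1],[0,0,-0.26,0,0,0,-1],[0,0,-0.33,0,0,0,-1],[0,0,-0.33,0,0,0,-1],[0,0,-0.33,0,0,0,-1]]]'
python3 -c "
from h import *
row(.45,.0,.201,196.5)"
```

```text
time: 20.87
eef_pos: [0.4503, -0.2907, 0.038]
eef_rot: [-179.9, -0.2, 101.8]
wrist_force: [-9.8, 8.0, 16.6]
opening: 0.059
grip_force: 68.3
time: 21.37
eef_pos: [0.4518, -0.2931, 0.0367]
eef_rot: [180.0, 0.0, 101.7]
wrist_force: [-0.3, -0.2, -0.3]
opening: 0.0854
grip_force: 0.0
time: 21.95
eef_pos: [0.4522, -0.2939, 0.2037]
eef_rot: [179.8, 0.2, 101.7]
wrist_force: [-0.0, -0.1, -1.7]
opening: 0.0854
grip_force: 0.0
[0.5766, 0.1145, 0.0032, -0.0003, 0.0019, -0.5268]
```

```bash
python3 -m handwheel '[[[0.577,0.115,0,0,0,-0.527,-1],[0.577,0.115,0,0,0,-0.527,-1],[0.577,0.115,0,0,0,-0.527,-1],[0.577,0.115,0,0,0,-0.527,-1],[0.577,0.115,0,0,0,-0.527,-1],[0.577,0.115,0,0,0,-0.527,-1],[0.577,0.115,0,0,0,-0.527,-1],[0.577,0.115,0,0,0,-0.527,-1],[0.577,0.115,0,0,0,-0.527,-1],[0.577,0.115,0,0,0,-0.527,-1]]]'
python3 -c "
from h import *
row(.459,.298,.201,196.5)"
```

```text
time: 22.78
eef_pos: [0.4483, 0.0024, 0.1999]
eef_rot: [180.0, -0.2, 173.8]
wrist_force: [-0.1, -0.1, 0.0]
opening: 0.0854
grip_force: 0.0
[0.0427, 0.5901, -0.002, 0.0003, -0.0009, -0.1262]
```

```bash
python3 -m handwheel '[[[0.043,0.59,0,0,0,-0.1262,-1],[0.043,0.59,0,0,0,-0.1262,-1],[0.043,0.59,0,0,0,-0.1262,-1],[0.043,0.59,0,0,0,-0.1262,-1],[0.043,0.59,0,0,0,-0.1262,-1],[0.043,0.59,0,0,0,-0.1262,-1],[0.043,0.59,0,0,0,-0.1262,-1],[0.043,0.59,0,0,0,-0.1262,-1],[0.043,0.59,0,0,0,-0.1262,-1],[0.043,0.59,0,0,0,-0.1262,-1]]]'
python3 -c "
from h import *
im=imaging.camera('top');cv2.imwrite('pics/t6.png',cv2.resize(im[140:280,190:430,::-1],None,fx=3.3,fy=3.3,interpolation=cv2.INTER_CUBIC))
row(.4592,.2979,.0615,196.5)"
```

```text
time: 23.62
eef_pos: [0.4615, 0.2961, 0.1998]
eef_rot: [-179.9, -0.2, -163.9]
wrist_force: [-0.3, -0.5, -0.0]
opening: 0.0855
grip_force: 0.0
[0.003, 0.0064, 0.2776, -0.0002, -0.0008, -0.0029]
```

View pics/t6.png

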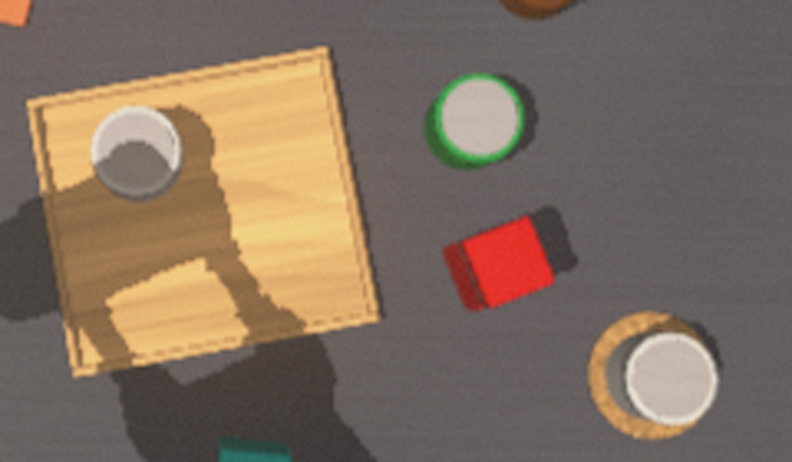

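Tin A at crop (136,151) is back at pixel (230.9,185.4), the same as at the start. The full tin sits on the mat at crop (671,379); I'll check its offset numerically.

```bash
python3 -m handwheel '[[[0,0,0.04,0,0,0,-1],[0,0,0.1,0,0,0,-1],[0,0,0.15,0,0,0,-1],[0,0,0.15,0,0,0,-1]]]'
python3 -c "
from h import *
print('full tin',p2w('top',393,254.5,.063))
row(.4592,.2979,.0615,196.5)"
```

```text
time: 24.0
eef_pos: [0.4597, 0.2933, 0.1219]
eef_rot: [-179.9, -0.5, -164.1]
wrist_force: [-1.0, -0.9, -0.4]
opening: 0.0849
grip_force: 0.0
full tin [ 0.44864058 -0.29080697  0.063     ]
[-0.0028, 0.0093, 0.1207, -0.0005, -0.003, -0.0036]
```

```bash
python3 -m handwheel '[[[-0.001,0.007,0.06,0,0,-0.002,-1],[-0.001,0.007,0.1,0,0,-0.002,-1],[-0.001,0.007,0.119,0,0,-0.002,-1],[-0.001,0.007,0.119,0,0,-0.002,-1],[-0.001,0.007,0.119,0,0,-0.002,-1],[-0.001,0.007,0.119,0,0,-0.002,-1]]]'
python3 -c "
from h import *
row(.4592,.2979,.0615,196.5)"
```

```text
time: 24.5
eef_pos: [0.463, 0.3001, 0.0687]
eef_rot: [180.0, 0.2, -163.7]
wrist_force: [-0.2, 0.2, 0.0]
opening: 0.0854
grip_force: 0.0
[0.0085, -0.0021, 0.0145, 0.0001, 0.0009, -0.001]
```

```bash
python3 -m handwheel '[[[0,0,0,0,0,0,-1],[0,0,0,0,0,0,-1],[0,0,0,0,0,0,-1]]]'
python3 -c "
from h import *
row(.4592,.2979,.0615,196.5)"
```

```text
time: 24.75
eef_pos: [0.4622, 0.3002, 0.0679]
eef_rot: [180.0, 0.1, -163.6]
wrist_force: [0.5, 0.8, 0.5]
opening: 0.0853
grip_force: 0.0
[0.0071, -0.0027, 0.0127, 0.0001, 0.0005, -0.0008]
```

```bash
python3 -m handwheel '[[[0.007,-0.0027,0.012,0,0,0,-1],[0.007,-0.0027,0.012,0,0,0,-1],[0.007,-0.0027,0.012,0,0,0,-1],[0.007,-0.0027,0.012,0,0,0,-1]]]'
python3 -m handwheel '[[[0,0,0,0,0,0,0.5],[0,0,0,0,0,0,0.5],[0,0,0,0,0,0,0.5],[0,0,0,0,0,0,0.5],[0,0,0,0,0,0,0.5],[0,0,0,0,0,0,0.5]]]' 60
python3 -m handwheel '[[[0,0,-0.015,0,0,0,0.5],[0,0,-0.05,0,0,0,0.5],[0,0,-0.1,0,0,0,0.5],[0,0,-0.15,0,0,0,0.5],[0,0,-0.18,0,0,0,0.5],[0,0,-0.18,0,0,0,0.5],[0,0,-0.18,0,0,0,0.5]]]'
python3 -c "
from h import *
row(.5415,-.0265,.152,196.5)"
```

```text
time: 25.08
eef_pos: [0.4587, 0.2977, 0.0609]
eef_rot: [180.0, -0.0, -163.6]
wrist_force: [1.1, 0.3, 0.4]
opening: 0.0854
grip_force: 0.0
time: 25.58
eef_pos: [0.459, 0.298, 0.0614]
eef_rot: [180.0, 0.0, -163.6]
wrist_force: [-0.6, 1.2, 4.3]
opening: 0.0474
grip_force: 61.7
time: 26.17
eef_pos: [0.4589, 0.2976, 0.1512]
eef_rot: [-180.0, 0.0, -163.6]
wrist_force: [-0.3, -0.1, -3.6]
opening: 0.0471
grip_force: 62.2
[0.024, -0.6685, -0.0016, -0.0, 0.0002, -0.0008]
```

```bash
python3 -m handwheel '[[[0.001,-0.03,0,0,0,0,0.5],[0.004,-0.1,0,0,0,0,0.5],[0.007,-0.18,0,0,0,0,0.5],[0.01,-0.26,0,0,0,0,0.5],[0.013,-0.34,0,0,0,0,0.5],[0.016,-0.42,0,0,0,0,0.5],[0.019,-0.5,0,0,0,0,0.5],[0.022,-0.57,0,0,0,0,0.5],[0.024,-0.63,0,0,0,0,0.5],[0.025,-0.669,0,0,0,0,0.5]]]'
python3 -m handwheel '[[[0,0,0,0,0,0,0.5],[0,0,0,0,0,0,0.5],[0,0,0,0,0,0,0.5],[0,0,0,0,0,0,0.5]]]'
python3 -c "
from h import *
row(.5415,-.0265,.0615,196.5)"
```

```text
time: 27.0
eef_pos: [0.5404, -0.0298, 0.1489]
eef_rot: [180.0, -0.2, -163.8]
wrist_force: [1.5, 0.1, -2.0]
opening: 0.0472
grip_force: 62.7
time: 27.33
eef_pos: [0.5403, -0.0256, 0.1502]
eef_rot: [179.9, -0.1, -163.6]
wrist_force: [-0.9, 0.5, -2.5]
opening: 0.0472
grip_force: 62.7
[-0.0021, -0.0026, 0.1773, 0.0004, -0.0005, -0.0004]
```

```bash
python3 -m handwheel '[[[-0.002,-0.002,0.02,0,0,0,0.5],[-0.002,-0.002,0.06,0,0,0,0.5],[-0.002,-0.002,0.1,0,0,0,0.5],[-0.002,-0.002,0.14,0,0,0,0.5],[-0.002,-0.002,0.16,0,0,0,0.5],[-0.002,-0.002,0.17,0,0,0,0.5],[-0.002,-0.002,0.174,0,0,0,0.5],[-0.002,-0.002,0.177,0,0,0,0.5],[-0.002,-0.002,0.177,0,0,0,0.5]]]'
python3 -m handwheel '[[[0,0,0,0,0,0,0.1],[0,0,0,0,0,0,-0.1],[0,0,0,0,0,0,-0.4],[0,0,0,0,0,0,-1],[0,0,0,0,0,0,-1],[0,0,0,0,0,0,-1]]]'
python3 -m handwheel '[[[0,0,-0.05,0,0,0,-1],[0,0,-0.12,0,0,0,-1],[0,0,-0.2,0,0,0,-1],[0,0,-0.28,0,0,0,-1],[0,0,-0.28,0,0,0,-1],[0,0,-0.28,0,0,0,-1],[0,0,-0.28,0,0,0,-1]]]'
python3 -c "
from h import *
row(.5697,.3076,.2,180)"
```

```text
time: 28.08
eef_pos: [0.5429, -0.0274, 0.0631]
eef_rot: [-180.0, 0.1, -163.6]
wrist_force: [-0.8, -0.1, -2.0]
opening: 0.0473
grip_force: 62.5
time: 28.58
eef_pos: [0.5426, -0.0275, 0.0629]
eef_rot: [-180.0, 0.0, -163.6]
wrist_force: [-0.0, -0.3, 0.3]
opening: 0.0854
grip_force: 0.0
time: 29.17
eef_pos: [0.542, -0.0274, 0.2022]
eef_rot: [180.0, -0.0, -163.6]
wrist_force: [0.3, 0.9, -0.6]
opening: 0.0853
grip_force: 0.0
[-0.2419, 0.6272, 0.0045, 0.0, -0.0001, 0.0909]
```

Now the bottle.

```bash
python3 -m handwheel '[[[-0.242,0.627,0,0,0,0.091,-1],[-0.242,0.627,0,0,0,0.091,-1],[-0.242,0.627,0,0,0,0.091,-1],[-0.242,0.627,0,0,0,0.091,-1],[-0.242,0.627,0,0,0,0.091,-1],[-0.242,0.627,0,0,0,0.091,-1],[-0.242,0.627,0,0,0,0.091,-1],[-0.242,0.627,0,0,0,0.091,-1],[-0.242,0.627,0,0,0,0.091,-1],[-0.242,0.627,0,0,0,0.091,-1]]]'
python3 -m handwheel '[[[0,0,0,0,0,0,-1],[0,0,0,0,0,0,-1],[0,0,0,0,0,0,-1],[0,0,0,0,0,0,-1]]]'
python3 -c "
from h import *
row(.5697,.3076,.0615,180)"
```

```text
time: 30.0
eef_pos: [0.5687, 0.3105, 0.1997]
eef_rot: [-180.0, -0.2, -179.8]
wrist_force: [0.0, -0.2, -0.0]
opening: 0.0857
grip_force: 0.0
time: 30.33
eef_pos: [0.5704, 0.3059, 0.2026]
eef_rot: [-180.0, -0.0, 179.9]
wrist_force: [0.6, 0.0, 0.4]
opening: 0.0855
grip_force: 0.0
[0.0014, 0.0035, 0.2821, -0.0001, -0.0, -0.0008]
```

```bash
python3 -m handwheel '[[[0.001,0.002,0.08,0,0,0,-1],[0.001,0.002,0.15,0,0,0,-1],[0.001,0.002,0.21,0,0,0,-1],[0.001,0.002,0.25,0,0,0,-1],[0.001,0.002,0.281,0,0,0,-1],[0.001,0.002,0.281,0,0,0,-1],[0.001,0.002,0.281,0,0,0,-1]]]'
python3 -m handwheel '[[[0,0,0,0,0,0,0.5],[0,0,0,0,0,0,0.5],[0,0,0,0,0,0,0.5],[0,0,0,0,0,0,0.5],[0,0,0,0,0,0,0.5],[0,0,0,0,0,0,0.5]]]' 60
python3 -m handwheel '[[[0,0,-0.015,0,0,0,0.5],[0,0,-0.05,0,0,0,0.5],[0,0,-0.09,0,0,0,0.5],[0,0,-0.12,0,0,0,0.5],[0,0,-0.12,0,0,0,0.5],[0,0,-0.12,0,0,0,0.5]]]'
python3 -c "
from h import *
row(.525,.0705,.122,180)"
```

```text
time: 30.92
eef_pos: [0.5696, 0.3075, 0.0618]
eef_rot: [-180.0, -0.1, 179.9]
wrist_force: [0.7, 0.8, 0.4]
opening: 0.0852
grip_force: 0.0
time: 31.42
eef_pos: [0.5707, 0.3089, 0.0643]
eef_rot: [179.9, 0.2, 180.0]
wrist_force: [0.3, -0.1, 4.9]
opening: 0.0497
grip_force: 61.6
time: 31.92
eef_pos: [0.5699, 0.3086, 0.1229]
eef_rot: [180.0, 0.1, 180.0]
wrist_force: [-0.4, -0.1, -3.0]
opening: 0.0491
grip_force: 62.6
[0.0897, -0.4763, 0.0013, 0.0002, 0.0006, -0.0001]
```

```bash
python3 -m handwheel '[[[0.006,-0.03,0,0,0,0,0.5],[0.017,-0.09,0,0,0,0,0.5],[0.03,-0.16,0,0,0,0,0.5],[0.043,-0.23,0,0,0,0,0.5],[0.056,-0.3,0,0,0,0,0.5],[0.069,-0.37,0,0,0,0,0.5],[0.08,-0.43,0,0,0,0,0.5],[0.087,-0.465,0,0,0,0,0.5],[0.089,-0.476,0,0,0,0,0.5],[0.089,-0.476,0,0,0,0,0.5]]]'
python3 -m handwheel '[[[0,0,0,0,0,0,0.5],[0,0,0,0,0,0,0.5],[0,0,0,0,0,0,0.5]]]'
python3 -c "
from h import *
row(.5252,.0703,.0622,180)"
```

```text
time: 32.75
eef_pos: [0.5243, 0.0693, 0.1211]
eef_rot: [180.0, -0.1, 179.8]
wrist_force: [-0.2, 0.6, -1.9]
opening: 0.049
grip_force: 62.8
time: 33.0
eef_pos: [0.5251, 0.0717, 0.1217]
eef_rot: [180.0, -0.0, -179.9]
wrist_force: [0.2, 0.4, -1.7]
opening: 0.0492
grip_force: 62.8
[-0.0003, -0.0028, 0.119, 0.0001, -0.0001, 0.0004]
```

```bash
python3 -m handwheel '[[[0,-0.002,0.02,0,0,0,0.5],[0,-0.002,0.05,0,0,0,0.5],[0,-0.002,0.08,0,0,0,0.5],[0,-0.002,0.1,0,0,0,0.5],[0,-0.002,0.11,0,0,0,0.5],[0,-0.002,0.116,0,0,0,0.5],[0,-0.002,0.118,0,0,0,0.5],[0,-0.002,0.118,0,0,0,0.5],[0,-0.002,0.118,0,0,0,0.5]]]'
python3 -m handwheel '[[[0,0,0,0,0,0,0.1],[0,0,0,0,0,0,-0.1],[0,0,0,0,0,0,-0.4],[0,0,0,0,0,0,-1],[0,0,0,0,0,0,-1],[0,0,0,0,0,0,-1]]]'
python3 -m handwheel '[[[0,0,-0.05,0,0,0,-1],[0,0,-0.12,0,0,0,-1],[0,0,-0.2,0,0,0,-1],[0,0,-0.28,0,0,0,-1],[0,0,-0.28,0,0,0,-1],[0,0,-0.28,0,0,0,-1]]]'
python3 -m handwheel '[[[0.2,0.4,0,0,0,0,-1],[0.2,0.4,0,0,0,0,-1],[0.2,0.4,0,0,0,0,-1],[0.2,0.4,0,0,0,0,-1],[0.2,0.4,0,0,0,0,-1],[0.2,0.4,0,0,0,0,-1],[0.2,0.4,0,0,0,0,-1],[0.2,0.4,0,0,0,0,-1]]]'
python3 - <<'E'
from h import *
im=imaging.camera('top')[:,:,::-1];cv2.imwrite('pics/t7.png',cv2.resize(im[150:260,190:310],None,fx=5,fy=5,interpolation=cv2.INTER_CUBIC))
cv2.imwrite('pics/s7.png',cv2.resize(imaging.camera('side')[80:340,120:440,::-1],None,fx=2,fy=2))
E
```

```text
time: 33.75
eef_pos: [0.5257, 0.07, 0.0654]
eef_rot: [180.0, 0.2, -180.0]
wrist_force: [-5.7, 1.3, 17.8]
opening: 0.0494
grip_force: 64.7
time: 34.25
eef_pos: [0.5252, 0.0696, 0.0629]
eef_rot: [180.0, 0.0, 180.0]
wrist_force: [-0.1, 0.7, -0.3]
opening: 0.0854
grip_force: 0.0
time: 34.75
eef_pos: [0.5264, 0.0695, 0.2053]
eef_rot: [-180.0, 0.3, 180.0]
wrist_force: [1.2, 0.1, -0.6]
opening: 0.0852
grip_force: 0.0
time: 35.42
eef_pos: [0.4242, 0.2698, 0.2016]
eef_rot: [-179.9, -0.1, -179.9]
wrist_force: [-0.2, -0.8, 0.1]
opening: 0.0854
grip_force: 0.0
```

View pics/t7.png

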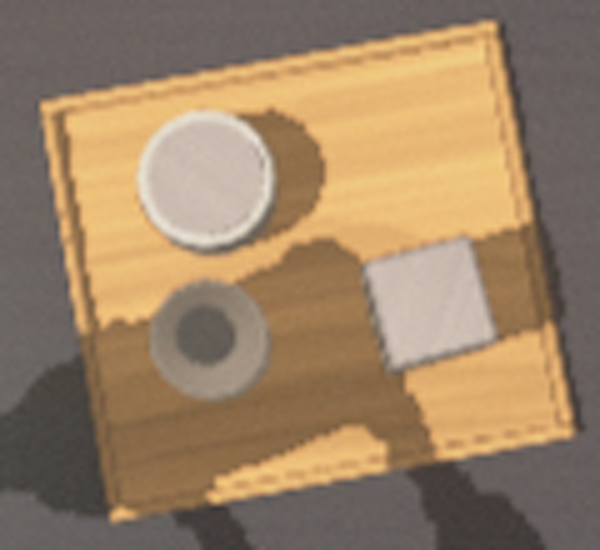

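View pics/s7.png

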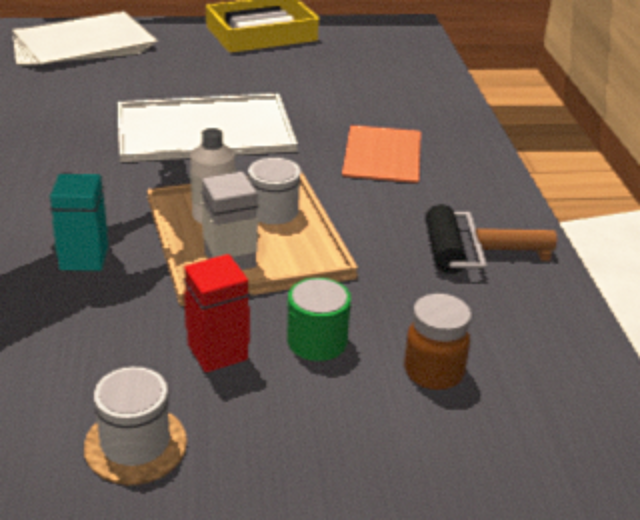

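Both views match the start. In the top view, the empty tin is at crop (206,180) (was 206,178), the bottle at (209,340) (was 206,341) and the square tin at (430,303) (was 429,303), all within about 2 mm. In the side view, the full tin stands on the mat and the bystanders are undisturbed.

```bash
python3 -m handwheel '[[[0,0,0,0,0,0,-1],[0,0,0,0,0,0,-1],[0,0,0,0,0,0,-1],[0,0,0,0,0,0,-1]]]' && python3 -c "
from workcell import hand_in
print(hand_in())"
```

```text
time: 35.85
eef_pos: [0.4255, 0.2689, 0.203]
eef_rot: [180.0, 0.0, 179.9]
wrist_force: [0.3, -0.0, -1.0]
opening: 0.0853
grip_force: 0.0
the job is handed in; nothing more can be done
None
```

I handed the job in at 35.9 s, with no verdict returned: the full tin stands about 3 mm from the middle of the cork mat, and the bottle, square tin and nearly empty tin are back within about 2 mm of where they stood.

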